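# Open the filler of the lens-cleaning unit and park its plug

## Robot

A 7-joint arm with a two-finger parallel gripper is mounted at the origin on a cart in front of the work surface, level with it; the furniture and walls round the work are solid. World frame = base frame: x ahead of the robot, y to its left, z up, the work surface at z = 0. Lengths are in m, angles in rad, forces in N, time in s.
With the tool pointing down it reaches from about 0.4 to 0.85 m from the base axis. Payload 4.5 kg.
Tool frame: the origin (TCP) lies where the fingers leave the gripper's body, on its centre line; the fingertips stand 64 mm ahead of it and the grasp point (between the pads) lies 45 mm ahead of it; z points along the fingers, y is the line along which they close (so a half turn about z gives the same grasp; the last joint's range is limited). The gripper opens to 88 mm and grips with 3 to 60 N. Pads are 18 mm wide; open, the fingers measure 123 mm over their backs; the gripper's body (75 mm by 187 mm) begins 45 mm behind the grasp point.
Start: joints at [1.314, 0.689, -0.195, 1.565, 0.157, 0.902, -0.215], TCP at [0.179, -0.599, 0.303] pointing down, gripper open.
Joint ranges: [-3.01, 3.01], [-0.46, 2.08], [-1.47, 1.51], [0.13, 2.56], [-1, 4.14], [0.04, 2.09], [-2.66, 2.66]. Speed limits (rad/s): [2.57, 2.57, 3.14, 3.14, 3.14, 3.14, 3.14].

## Interface

Orientations are given as a unit quaternion [x, y, z, w].
In Python, from plant import r gives the robot as it stands.
- The arm moves only by the tool play_rows, never from a script. Its arguments are lists of equal length, an entry for each row: "translation": the shift along the tool's x, y, z in m, a list of three; "delta_rot": the turn, a rotation vector about the tool's x, y, z in degrees, a list of three; "grip": the opening, from -1 (shut) to 1 (fully open). In form: {"translation": [[x, y, z], ...], "delta_rot": [[rx, ry, rz], ...], "grip": [grip, ...]}. A call has 1 to 20 rows; each row shifts and turns the commanded pose from where the row before left it, along the tool's axes as they then stand; what a row does not reach is not made up. A row lasts 1/8 s, in which the tool goes at most 62.5 mm and 10.7 degrees, less where a joint would pass 70% of its speed; a pose out of reach is approached as far as the arm can. A call with a gripper value outside its range is refused whole. The fingers move at their own pace and stop on an object; "squeeze" is the grip in N (left out, the last holds). Time passes only in rows, so rows that do not move let the fingers close. It gives the time, the measured TCP pose, the force, the opening and the grip force at its end, in the units of the state.
- r.get_state(): the state, without advancing time (a new reading comes with each control period).
- r.snapshot(name): name is "side" or "top" or "wrist"; returns the picture (384x512x3 uint8, blue, green, red); there is no depth.
- r.get_calibration(name): a dict with "intrinsics" (3x3 intrinsics, pixels), "eye" and "rotation" of the camera in the world. Camera axes: x right, y up, looking along -z (the intrinsics and any distortion apply to the point x, -y, -z); pixel columns grow to the right and rows downward; lengths in m; the calibration is good to about 2 mm. A picture is of the moment at which its call begins: read the wrist's pose just before it. get_calibration takes no time and is no camera call; for the wrist camera it gives the pose at the moment of the call.
- r.finish_job(): hands the job in; it is judged then, once.
Trained networks look in the newest picture that a camera, given by its name, has taken for a name from the list of things; names that differ only in an ending like _2 or _b are one class to them, and where a whole thing is asked for, a point or a joint stands for the part that bears it (a point fixed in the world has none). Each returns a list of dicts, best first, with "confidence" (0 to 1); they miss things now and then, are a little off and sometimes report something else, mostly with a low value. They report only what shows in the picture. A call takes as long as a camera call. They do not tell look-alikes from the thing itself.
- r.look_for(camera, target): "point" ([x, y, z] in m, in world coordinates, good to about 4 mm: the middle of the surface that is visible of it).
- r.silhouettes(camera, target): "pixels" (384x512 bool, what is visible of it).
The state is a dict: "clock": time; "q": joint angles; "qd": joint speeds; "joint_torque": joint torques, N m; "tool_pos": TCP position; "eef_rot": TCP orientation; "contact_force": force on the tool from outside, world axes, zero at the start; "moment": the same for the moment, N m; "opening": opening from 0.0 (shut) to 1.0 (fully open); "finger_force": force on a finger pad.
Only numpy, scipy, OpenCV 4.12 (cv2) and the standard library are available. Lean on these libraries where they do the work, as an engineer would, in place of code of your own. Each camera call takes 0.05 s, during which the arm holds its last target. There are 200 camera calls.

## Task

The lens-cleaning unit has to be refilled. Lift the hinged flap over its filler and flip it right back until it stays open, then unscrew the filler plug beneath it (anticlockwise from above, less than a quarter turn, until you feel its stop), lift it out and stand it upright, handle up, in the white dish. Be gentle: do not wrench the plug past its stop, pull at it before it is free, or bang it down.

Things in the scene. Friction and masses are not known exactly. Their poses are not given: they have to be found in the camera images.
- cleaner: Lens-cleaning unit, fixed to the desk: white box on a grey plinth and feet, 128 x 138 mm, flat top at 50 mm. Origin: under the filler axis, on the desk; z up; its front (-x) has a dark control strip. The filler is a round grey collar (62 mm across, top at 58 mm) in the middle of its top. Behind it (+x) stands the hinge post, 24 mm wide, 98 mm high, from x = 29 to 41 mm.
- flap (a joint): Angle of the white flap (rad): 0 = shut, level over the plug; grows as it is lifted; 1.6 = upright; 2.9 = its stop, flipped over to the back, where its weight holds it. 40 g, turns freely: past about 1.9 it falls open, below about 1.3 it falls shut. Plate 60 mm wide, 4 mm thick, front edge 62 mm from the hinge axis.
- flap_hinge (a point): Point on the flap's hinge axis, which is parallel to the unit's y: at x = 35, y = 0, z = 93 mm in the unit's frame.
- flap_tab (a point): Middle of the grip part of the flap's front tab, 76 mm from the hinge axis. The tab is 12 mm wide (along the unit's y), 5 mm thick and reaches from 62 to 84 mm from the hinge axis. Flap shut: 93 mm above the desk with 43 mm of free room below. It can be pinched from above by its 12 mm sides and carried round its arc.
- plug: Loose grey filler plug, 60 g, 49 mm high. Origin: centre of its underside; z up; x along the handle bar. Stem 20 mm across, up to 24 mm, with two lugs along +x and -x (8 mm wide, 3 to 8 mm high, reaching 17 mm from the axis); flange 42 mm across, 24 to 29 mm high. Locked, its origin is 38 mm above the unit's underside on the filler axis. Being wrenched or banged with over 60 N harms it.
- plug_handle (a point): Middle of the plug's handle bar, 39 mm above the plug's origin. Bar 38 mm long (plug's x), 12 mm wide (y), from 29 to 49 mm. The sprung seat below pushes the plug up with about 10 N, so it drags a little (under 0.2 N m). Turned anticlockwise seen from above (+z) it meets a hard stop after 0.45 to 1.5 rad: how far can only be felt. Stop at about 0.3 N m; 0.6 N m harms it. Ease off before lifting.
- filler (a point): Centre of the collar's top, on the filler axis, 58 mm above the unit's underside. Hidden below the plug's flange, ledges hold the plug's lugs down until the last 0.15 rad before the stop. There the lugs stand in slots: the seat pushes the plug up 4 mm (if the hand lets it) and it lifts straight out with 2 mm play; it is clear when 25 mm higher. Slots turn with the hidden collar angle.
- dish: Loose white ceramic dish, round, 110 mm across, 16 mm high, 300 g. Origin: centre of its underside; its flat inner floor is 5 mm above the desk.
Things that resemble listed ones, but are neither listed nor needed, are in the scene too. There is more than one size of the plug; the one meant has the size given above. Of the things that look like the dish, the larger one is meant.

How it is judged:
By the outcome, as a careful person would: the job done as asked, in the order asked, and still so for the second after the job is handed in, with the robot touching nothing.
It also fails if it takes over 69 s, if anything falls off the work surface, if the arm or the gripper's body presses on something with over 40 N, if the wrist force passes 120 N, or if a joint passes its speed limit or range.

## Working session

There is one attempt and no reset: what is moved stays moved. The work goes in short steps, Python scripts to look and compute and a tool call to move; the robot and the scene stay as the last step left them, time stands still between calls to the robot, and variables do not carry over. Pictures are saved under pics/ and viewed, at most 10 in all, crops included, and the job is handed in when it is done.

Besides the shell and the picture viewer there is one more tool, called after "Request:" as name(argument=value, ...) on one line, values as JSON. play_rows: Moves the arm, as the interface text tells. Its arguments: {"type":"object","properties":{"translation":{"type":"array","items":{"type":"array","items":{"type":"number"}}},"delta_rot":{"type":"array","items":{"type":"array","items":{"type":"number"}}},"grip":{"type":"array","items":{"type":"number"}},"squeeze":{"type":"number"}},"required":["translation","delta_rot","grip"]}

```bash
ls; mkdir -p pics; python3 - <<'E'
from plant import r
import cv2,numpy as np
s=r.get_state(); print({k:np.round(v,3).tolist() for k,v in s.items()})
ims=[]
for c in ['side','top','wrist']:
    im=r.snapshot(c); cv2.imwrite(f'pics/{c}0.png',im); ims.append(im)
    k=r.get_calibration(c); print(c,np.round(k['eye'],3),np.round(k['rotation'],3).tolist(),np.round(k['intrinsics'],1).tolist())
    for t in ['cleaner','flap','flap_tab','flap_hinge','plug','plug_handle','dish','filler']:
        try: print(c,t,[(np.round(d['point'],3).tolist(),round(float(d['confidence']),2)) for d in r.look_for(c,t)])
        except Exception as e: print(t,e)
E
```

```text
pics
{'clock': 0.0, 'q': [1.314, 0.69, -0.195, 1.566, 0.157, 0.902, -0.215], 'qd': [-0.002, -0.001, -0.0, 0.002, -0.001, 0.0, 0.002], 'joint_torque': [0.0, -52.756, -1.267, -15.343, -0.053, 0.007, 0.0], 'tool_pos': [0.179, -0.598, 0.302], 'eef_rot': [0.989, 0.145, -0.0, -0.001], 'contact_force': [0.52, 0.223, -1.091], 'moment': [0.012, 0.014, -0.032], 'finger_force': 0.0, 'opening': 1.0}
side [0.17  0.688 0.437] [-0.103, 0.53, 0.83, -0.139] [[467.4, 0.0, 259.9], [0.0, 467.4, 193.3], [0.0, 0.0, 1.0]]
side cleaner [([0.464, 0.186, 0.049], 0.67)]
side flap [([0.475, 0.171, 0.065], 0.73), ([0.477, 0.162, 0.092], 0.67)]
side flap_tab [([0.478, 0.168, 0.097], 0.74)]
side flap_hinge [([0.463, 0.188, 0.049], 0.72)]
side plug [([0.344, 0.116, 0.022], 0.76), ([0.475, 0.171, 0.064], 0.6), ([0.44, 0.027, 0.018], 0.57)]
side plug_handle [([0.348, 0.118, 0.019], 0.7), ([0.472, 0.175, 0.065], 0.55), ([0.437, 0.028, 0.018], 0.51)]
side dish [([0.437, -0.09, 0.003], 0.87), ([0.434, -0.234, 0.01], 0.63)]
side filler []
top [ 0.28  -0.031  0.947] [-0.071, 0.066, 0.706, -0.702] [[418.3, 0.0, 253.3], [0.0, 418.3, 194.2], [0.0, 0.0, 1.0]]
top cleaner [([0.471, 0.149, 0.049], 0.69)]
top flap [([0.48, 0.163, 0.095], 0.8), ([0.468, 0.15, 0.047], 0.68)]
top flap_tab [([0.478, 0.161, 0.097], 0.61), ([0.467, 0.145, 0.05], 0.45)]
top flap_hinge [([0.47, 0.15, 0.05], 0.59)]
top plug []
top plug_handle [([0.436, 0.018, 0.018], 0.62), ([0.349, 0.113, 0.019], 0.52)]
top dish [([0.435, -0.225, 0.011], 0.76)]
top filler [([0.466, 0.149, 0.05], 0.9)]
wrist [ 0.247 -0.579  0.386] [-0.111, 0.082, -0.592, 0.794] [[298.5, 0.0, 256.4], [0.0, 298.5, 196.1], [0.0, 0.0, 1.0]]
wrist cleaner []
wrist flap []
wrist flap_tab []
wrist flap_hinge []
wrist plug []
wrist plug_handle []
wrist dish []
wrist filler []
```

View pics/side0.png

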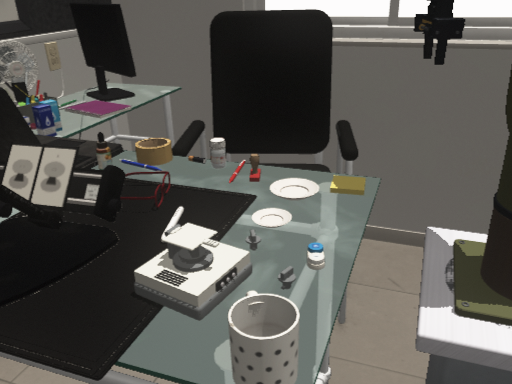

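View pics/top0.png

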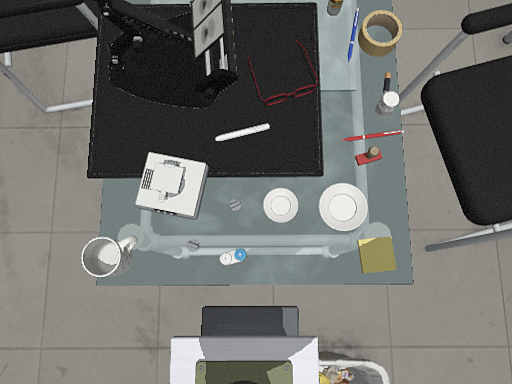

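```bash
cat > h.py <<'E'
import numpy as np,cv2
from scipy.spatial.transform import Rotation as R
def proj(k,P):
    P=np.atleast_2d(P); q=(P-np.array(k['eye']))@R.from_quat(k['rotation']).as_matrix()
    p=np.stack([q[:,0],-q[:,1],-q[:,2]],1)
    d=np.array(k.get('distortion',np.zeros(5)),float)
    return cv2.projectPoints(p,np.zeros(3),np.zeros(3),np.array(k['intrinsics']),d)[0][:,0]
def ray(k,uv,z):
    d=np.array(k.get('distortion',np.zeros(5)),float)
    n=cv2.undistortPoints(np.array(uv,float).reshape(-1,1,2),np.array(k['intrinsics']),d)[:,0]
    v=np.c_[n[:,0],-n[:,1],-np.ones(len(n))]@R.from_quat(k['rotation']).as_matrix().T
    e=np.array(k['eye']); return e+v*((z-e[2])/v[:,2:])
E
python3 - <<'E'
from plant import r
from h import *
kt=r.get_calibration('top');ks=r.get_calibration('side');print(kt.keys())
t=cv2.imread('pics/top0.png');s=cv2.imread('pics/side0.png')
a=cv2.resize(t[145:225,130:220],None,fx=6,fy=6,interpolation=cv2.INTER_CUBIC)
b=cv2.resize(s[200:310,130:260],None,fx=5,fy=5,interpolation=cv2.INTER_CUBIC)
cv2.imwrite('pics/ct.png',a);cv2.imwrite('pics/cs.png',b)
import pickle
m={}
for c in('top','side'):
  for n in('cleaner','flap','plug','dish'):
    m[c,n]=[(x['confidence'],x['pixels']) for x in r.silhouettes(c,n)]
    print(c,n,[(round(float(w),2),int(p.sum()),np.round(np.argwhere(p).mean(0)[::-1],1).tolist(), (p.any(0).nonzero()[0][[0,-1]]).tolist(),(p.any(1).nonzero()[0][[0,-1]]).tolist()) for w,p in m[c,n]])
pickle.dump(m,open('m.pkl','wb'))
E
```

```text
dict_keys(['intrinsics', 'eye', 'rotation'])
top cleaner [(0.78, 3498, [172.4, 186.1], [137, 208], [153, 219])]
top flap [(0.75, 847, [165.7, 179.1], [150, 182], [162, 201])]
top plug [(0.68, 121, [193.0, 245.7], [187, 199], [240, 251])]
top dish [(0.91, 956, [280.4, 204.8], [264, 297], [188, 222]), (0.63, 1718, [343.1, 206.7], [320, 367], [184, 229])]
side cleaner [(0.68, 6799, [191.7, 272.5], [133, 251], [224, 319])]
side flap [(0.63, 989, [191.1, 237.2], [162, 218], [223, 250])]
side plug [(0.8, 295, [192.0, 254.4], [179, 205], [247, 262]), (0.55, 179, [252.2, 240.0], [245, 260], [230, 250]), (0.51, 279, [286.1, 277.1], [278, 294], [266, 288])]
side dish [(0.65, 794, [293.0, 188.6], [270, 316], [178, 200])]
```

View pics/ct.png

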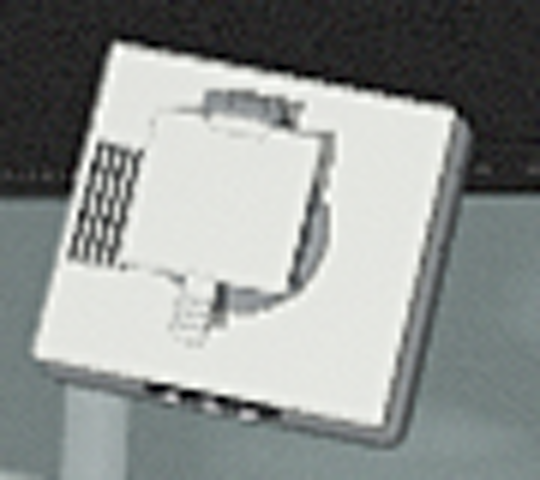

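View pics/cs.png

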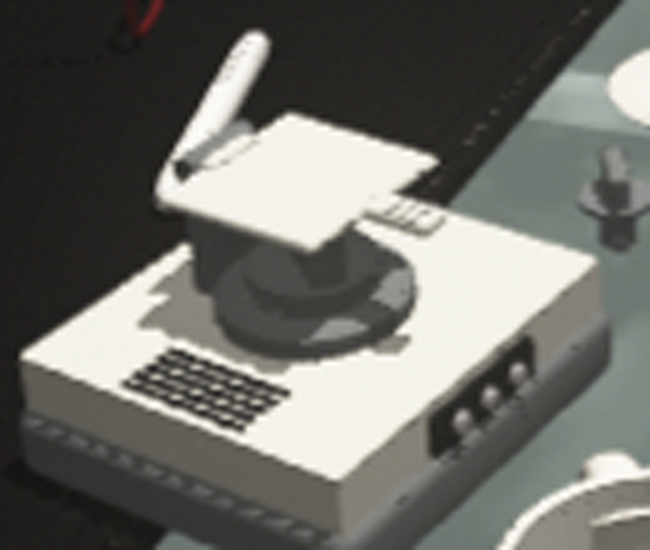

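```bash
cat > fit.py <<'E'
from plant import r
from h import *
from scipy.optimize import least_squares
kt=r.get_calibration('top');ks=r.get_calibration('side')
ct=lambda p:np.array([130,145])+(np.array(p)+.5)/6-.5
cs=lambda p:np.array([130,200])+(np.array(p)+.5)/5-.5
# unit frame corners: FL(-x,+y) etc
bt=ct([(33,357),(117,42),(460,105),(385,430)])   # -x+y, +x+y, +x-y, -x-y
Bt=[(-64,69,50),(64,69,50),(64,-69,50),(-64,-69,50)]
bs=cs([(342,488),(22,357),(608,262)]); Bs=[(-64,69,50),(64,69,50),(-64,-69,50)]
ft=ct([(122,265),(328,132),(293,290),(173,340),(205,343)]);Ft=[(-27,30,95),(35,-30,95),(-27,-30,95),(-49,6,95),(-49,-6,95)]
fs=cs([(315,250),(290,113),(438,160),(160,205)]);Fs=[(-27,30,95),(35,-30,95),(-27,-30,95),(35,30,95)]
def T(p,P): 
    P=np.array(P)/1000; c,s=np.cos(p[2]),np.sin(p[2])
    return np.c_[p[0]+c*P[:,0]-s*P[:,1],p[1]+s*P[:,0]+c*P[:,1],P[:,2]]
def res(p,sel):
    o=[]
    for n,k,uv,P in(('bt',kt,bt,Bt),('bs',ks,bs,Bs),('ft',kt,ft,Ft),('fs',ks,fs,Fs)):
        if n in sel:o.append(proj(k,T(p,P))-uv)
    return np.concatenate(o).ravel()
for sel in(['bt'],['bs'],['bt','bs'],['ft'],['fs'],['ft','fs'],['bt','bs','ft','fs']):
    f=least_squares(res,[.47,.15,-.25],args=(sel,),loss='soft_l1')
    print(sel,np.round(f.x,4),np.round(res(f.x,sel),1).tolist() if len(sel)!=2 else np.abs(res(f.x,sel)).max())
p=f.x; print('tab',T(p,[(-41,0,93)]),'hinge',T(p,[(35,0,93)]))
for c,k in(('top',kt),('side',ks)):
    print(c,[np.round(d['point'],4).tolist() for d in r.look_for(c,'flap_tab')])
# triangulated tab tip middle: top px , side px
print(ray(kt,[ct((189,341))],.095), ray(ks,[cs((437,223))],.095))
for z in(.005,.016): print('dish',ray(kt,[(343.3,206.7)],z),ray(ks,[(294.5,188.5)],z))
E
python3 fit.py
```

```text
['bt'] [ 0.4833  0.1568 -0.2154] [-1.9, 0.4, -0.9, -2.2, 1.9, -0.4, 0.9, 1.3]
['bs'] [ 0.4788  0.1578 -0.212 ] [0.1, 0.6, -3.8, -0.3, 2.5, -1.4]
['bt', 'bs'] [ 0.4811  0.1574 -0.1989] 4.912221874928235
['ft'] [ 0.4817  0.1566 -0.1969] [-0.1, -0.1, 0.2, -1.0, -0.6, 1.1, 0.1, -0.3, 0.4, 0.3]
['fs'] [ 0.4758  0.1615 -0.2201] [0.4, 0.6, -0.5, -0.2, 1.7, 0.3, -1.4, -1.7]
['ft', 'fs'] [ 0.4798  0.157  -0.2019] 3.306516641874765
['bt', 'bs', 'ft', 'fs'] [ 0.4803  0.1571 -0.2023] [-1.8, 2.3, -1.6, -0.6, 1.5, 0.4, 1.2, 2.3, 0.0, -0.1, -4.3, -0.4, 1.7, -2.1, -0.4, 0.5, -0.0, -0.2, -0.9, 1.8, -0.3, 0.4, 0.0, 1.0, -0.5, -1.6, -2.2, -1.7, 0.1, -1.8, -2.5, -3.3]
tab [[0.44010639 0.165299   0.093     ]] hinge [[0.51455611 0.15002684 0.093     ]]
top [[0.4785, 0.1609, 0.097], [0.467, 0.1452, 0.0496]]
side [[0.478, 0.1678, 0.0972]]
[[0.43385559 0.16672799 0.095     ]] [[0.43063501 0.17162276 0.095     ]]
dish [[ 0.43497663 -0.22868984  0.005     ]] [[ 0.4341171  -0.24016729  0.005     ]]
dish [[ 0.43316967 -0.22638025  0.016     ]] [[ 0.42738356 -0.21652026  0.016     ]]
```

Side view: the unit with its shut flap is at about px (190,265), its control strip and tab face the robot. Two loose plugs lie at (252,240) and (287,277), and the larger dish is at (294,189). Top view: the dish is at (343,207) and the unit centre near (172,186). Next I move over the dish and look closer with the wrist camera.

Request:
play_rows(translation=[[0.0314, -0.0279, 0], [0.0314, -0.0279, 0], [0.0314, -0.0279, 0], [0.0314, -0.0279, 0], [0.0314, -0.0279, 0], [0.0314, -0.0279, 0], [0.0314, -0.0279, 0], [0.0314, -0.0279, 0], [0.0314, -0.0279, 0], [0.0314, -0.0279, 0]], delta_rot=[[0, 0, 0], [0, 0, 0], [0, 0, 0], [0, 0, 0], [0, 0, 0], [0, 0, 0], [0, 0, 0], [0, 0, 0], [0, 0, 0], [0, 0, 0]], grip=[1, 1, 1, 1, 1, 1, 1, 1, 1, 1])

```text
clock: 3.1
tool_pos: [0.4009, -0.2403, 0.3029]
eef_rot: [0.989, 0.145, 0.0, 0.0]
contact_force: [0.3, -0.5, -0.1]
opening: 0.999
finger_force: 0.0
```

```bash
cat >> h.py <<'E'
def rows(s,pos,yaw,n):
    """per-row translation/rot (tool axes) from state s to world pos,yaw(tool x heading), tool down"""
    M=R.from_quat(s['eef_rot']).as_matrix(); y0=np.arctan2(M[1,0],M[0,0]); d=(yaw-y0+np.pi)%(2*np.pi)-np.pi
    D=R.from_euler('z',yaw)*R.from_rotvec([np.pi,0,0])
    step=np.degrees(-d/n); t=[];
    P=np.array(s['tool_pos']);w=(np.array(pos)-P)/n
    print('from',np.round(P,4),'yaw',round(float(y0),4),'tilt',np.round(np.degrees((R.from_matrix(M).inv()*D).as_rotvec()),2))
    for i in range(n):
        a=y0+d*i/n; A=(R.from_euler('z',a)*R.from_rotvec([np.pi,0,0])).as_matrix(); t.append(np.round(A.T@w,4).tolist())
    print('rows',n,'rot',round(step,2),t)
E
python3 - <<'E'
from plant import r
from h import *
import pickle
s=r.get_state();k=r.get_calibration('wrist');im=r.snapshot('wrist');cv2.imwrite('pics/w1.png',im)
R_=R.from_quat(s['eef_rot']); print('t',s['clock'],'cam in tool',R_.inv().apply(np.array(k['eye'])-s['tool_pos']),(R_.inv()*R.from_quat(k['rotation'])).as_rotvec())
for d in r.look_for('wrist','dish'):print(np.round(d['point'],4),d['confidence'])
for d in r.silhouettes('wrist','dish'):
    c,rad=cv2.minEnclosingCircle(np.argwhere(d['pixels'])[:,::-1].astype(np.float32));print(d['confidence'],c,rad)
    e=cv2.fitEllipse(max(cv2.findContours(d['pixels'].astype(np.uint8),0,1)[0],key=len));print(e)
    for z in(0,.016):print(ray(k,[e[0]],z))
rows(s,[.36,.16,.30],-.2,10)
E
```

```text
t 3.1 cam in tool [ 7.02972321e-02 -9.56399724e-06 -8.31003382e-02] [2.07287385 2.07345893 0.28868496]
[ 0.4356 -0.081   0.0073] 0.88
[ 0.4323 -0.2272  0.0123] 0.84
0.8 (249.99411010742188, 139.99411010742188) 45.615379333496094
((250.61898803710938, 140.33103942871094), (87.90544128417969, 89.2649917602539), 29.729549407958984)
[[ 0.43215033 -0.22344138  0.        ]]
[[ 0.43364178 -0.22330449  0.016     ]]
0.7 (139.80645751953125, 102.06451416015625) 35.39250183105469
((139.5782928466797, 102.20751953125), (62.259300231933594, 70.29856872558594), 145.51158142089844)
[[ 4.37479448e-01 -7.90936194e-02 -5.55111512e-17]]
[[ 0.43875006 -0.08493867  0.016     ]]
from [ 0.4009 -0.2403  0.3029] yaw 0.2907 tilt [ 2.000e-02 -4.000e-02  2.812e+01]
rows 10 rot 2.81 [[0.0076, -0.0395, 0.0003], [0.0056, -0.0398, 0.0003], [0.0037, -0.0401, 0.0003], [0.0017, -0.0402, 0.0003], [-0.0003, -0.0402, 0.0003], [-0.0023, -0.0402, 0.0003], [-0.0042, -0.04, 0.0003], [-0.0062, -0.0398, 0.0003], [-0.0081, -0.0394, 0.0003], [-0.0101, -0.039, 0.0003]]
```

Request:
play_rows(translation=[[0.0096, -0.0389, 0], [0.0076, -0.0393, 0], [0.0057, -0.0396, 0], [0.0037, -0.0398, 0], [0.0017, -0.04, 0], [-0.0003, -0.04, 0], [-0.0022, -0.0399, 0], [-0.0042, -0.0398, 0], [-0.0061, -0.0395, 0], [-0.0081, -0.0391, 0]], delta_rot=[[0, 0, 2.81], [0, 0, 2.81], [0, 0, 2.81], [0, 0, 2.81], [0, 0, 2.81], [0, 0, 2.81], [0, 0, 2.81], [0, 0, 2.81], [0, 0, 2.81], [0, 0, 2.81]], grip=[1, 1, 1, 1, 1, 1, 1, 1, 1, 1])

```text
clock: 4.5
tool_pos: [0.3799, 0.1581, 0.3028]
eef_rot: [0.995, -0.102, 0.0, 0.0]
contact_force: [1.1, -0.5, -0.5]
opening: 0.995
finger_force: 0.0
```

```bash
python3 - <<'E'
from plant import r
from h import *
s=r.get_state();k=r.get_calibration('wrist');im=r.snapshot('wrist');cv2.imwrite('pics/w2.png',im)
print(s['clock'],s['tool_pos'],k['eye'],np.round(s['q'],2))
for t in('flap','flap_tab'):
  for d in r.look_for('wrist',t):print(t,np.round(d['point'],4),d['confidence'])
p=(.4803,.1571,-.2023)
c=proj(k,[[.48,.157,.09]])[0];print(c)
cv2.imwrite('pics/w2c.png',cv2.resize(im,(800,600),interpolation=cv2.INTER_CUBIC))
E
```

```text
4.5 [0.37992437 0.15811145 0.30284789] [0.44869835 0.14405566 0.38603535] [-0.55  0.42  0.06  2.18 -0.04  0.54 -2.23]
flap [0.488  0.1584 0.0987] 0.94
flap_tab [0.4819 0.1617 0.0922] 0.58
[235.74372267  80.25251408]
```

View pics/w2c.png

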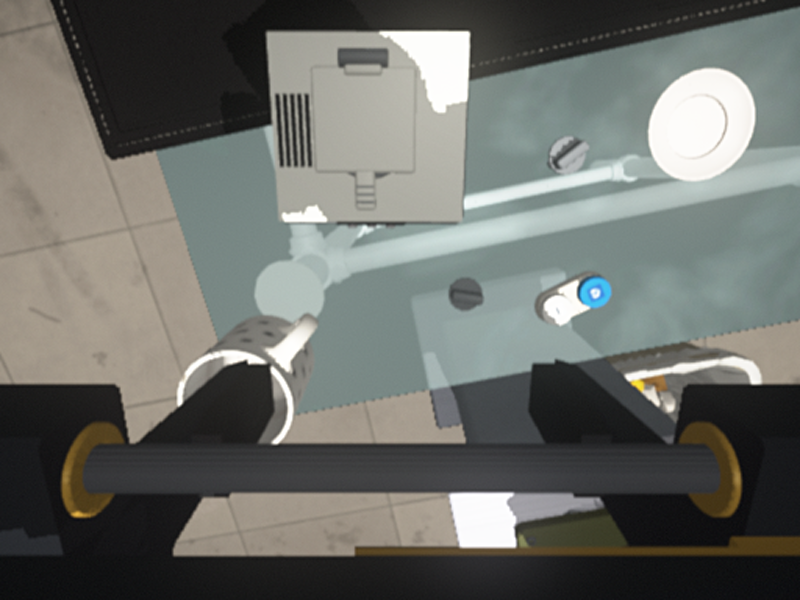

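```bash
cat > fit2.py <<'E'
from fit import *
kw=r.get_calibration('wrist')
f8=lambda p:(np.array(p)+.5)*.64-.5
fw=f8([(312,66.5),(415,66.5),(416.5,172.5),(312,169.5),(357,208.5),(376,208.5)]);Fw=[(35,30,95),(35,-30,95),(-27,-30,95),(-27,30,95),(-49,6,95),(-49,-6,95)]
bw=f8([(267,32),(469,30),(463,222),(281,222)]);Bw=[(64,69,50),(64,-69,50),(-64,-69,50),(-64,69,50)]
for n,uv,P in(('flap',fw[1:],Fw[1:]),('tab+front',fw[2:],Fw[2:]),('box',bw,Bw)):
    g=least_squares(lambda p:(proj(kw,T(p,P))-uv).ravel(),[.47,.15,-.2]);print(n,np.round(g.x,4),np.round(g.fun,1).tolist())
# joint with free z offset
def jr(p): 
    q=lambda P:T(p,P)+[0,0,p[3]]
    return np.concatenate([proj(kw,q(Fw))-fw,proj(kt,q(Ft))-ft,proj(ks,q(Fs))-fs]).ravel()
g=least_squares(jr,[.48,.157,-.2,0],loss='soft_l1');print('joint',np.round(g.x,4))
E
python3 fit2.py | tail -5
```

```text
dish [[ 0.43316967 -0.22638025  0.016     ]] [[ 0.42738356 -0.21652026  0.016     ]]
flap [ 0.4798  0.1575 -0.2232] [1.9, -4.3, -1.2, 1.0, 1.6, 1.5, -1.4, 1.1, -1.0, 1.3]
tab+front [ 0.4809  0.157  -0.2168] [-0.7, -0.5, 2.0, 0.4, -0.9, -0.1, -0.5, 0.1]
box [ 0.4789  0.1573 -0.1963] [-4.5, -3.1, 4.3, -2.6, 3.7, 3.7, -3.4, 4.4]
joint [ 0.4803  0.1573 -0.2068 -0.0037]
```

Wrist view: the flap plate spans px (312,66)–(417,172), the tab ends at (366,209), and two loose decoy plugs sit outside the unit. All three views agree on a unit pose of about (0.480, 0.157, yaw −0.205).

```bash
python3 - <<'E'
from plant import r
from h import *
s=r.get_state(); rows(s,[.4389,.1656,.147],-.205,8)
E
```

```text
from [0.3796 0.1565 0.3027] yaw -0.2012 tilt [ 0.07 -0.01  0.22]
rows 8 rot 0.03 [[0.007, -0.0026, 0.0195], [0.007, -0.0026, 0.0195], [0.007, -0.0026, 0.0195], [0.007, -0.0026, 0.0195], [0.007, -0.0026, 0.0195], [0.007, -0.0026, 0.0195], [0.007, -0.0026, 0.0195], [0.007, -0.0026, 0.0195]]
```

Request:
play_rows(translation=[[0.007, -0.0026, 0.0195], [0.007, -0.0026, 0.0195], [0.007, -0.0026, 0.0195], [0.007, -0.0026, 0.0195], [0.007, -0.0026, 0.0195], [0.007, -0.0026, 0.0195], [0.007, -0.0026, 0.0195], [0.007, -0.0026, 0.0195], [0, 0, 0], [0, 0, 0]], delta_rot=[[0, 0, 0], [0, 0, 0], [0, 0, 0], [0, 0, 0], [0, 0, 0], [0, 0, 0], [0, 0, 0], [0, 0, 0], [0, 0, 0.2], [0, 0, 0]], grip=[1, 1, 1, 1, 1, 1, 0.6, 0.3, 0, -0.3], squeeze=4)

```text
clock: 6.0
tool_pos: [0.4385, 0.166, 0.1472]
eef_rot: [0.995, -0.102, 0.0, 0.0]
contact_force: [-0.2, -0.5, 0.1]
opening: 0.568
finger_force: 0.0
```

```bash
python3 - <<'E'
from plant import r
from h import *
s=r.get_state();k=r.get_calibration('wrist');im=r.snapshot('wrist')
print(s['clock'],s['tool_pos'],s['opening'])
cv2.imwrite('pics/w3.png',cv2.resize(im,(640,480)))
E
```

```text
6.0 [0.43848812 0.16603668 0.14723354] 0.5677173815811645
```

View pics/w3.png

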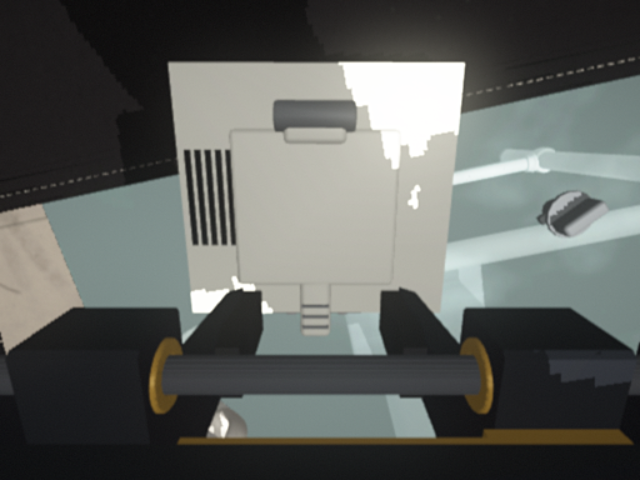

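The tab at px (316,310) sits between the fingertips at 262 and 381, centred to about 2 mm. I close on it.

Request:
play_rows(translation=[[0, 0, 0], [0, 0, 0], [0, 0, 0], [0, 0, 0], [0, 0, 0], [0, 0, 0]], delta_rot=[[0, 0, 0], [0, 0, 0], [0, 0, 0], [0, 0, 0], [0, 0, 0], [0, 0, 0]], grip=[-0.6, -1, -1, -1, -1, -1], squeeze=4)

```text
clock: 6.8
tool_pos: [0.4386, 0.1681, 0.1468]
eef_rot: [0.995, -0.101, 0.0, -0.001]
contact_force: [-1.0, 3.8, 1.3]
opening: 0.137
finger_force: 4.0
```

```bash
python3 - <<'E'
import numpy as np
# arc rows: unit-x = tool x, up = -tool z. radius .077 from hinge, theta 0->2.3
th=np.linspace(0,2.3,19); P=np.c_[-.077*np.cos(th),0*th,-.077*np.sin(th)]
print(np.round(np.diff(P,axis=0),4).tolist(), P[-1]-P[0])
E
```

```text
[[0.0006, 0.0, -0.0098], [0.0019, 0.0, -0.0097], [0.0031, 0.0, -0.0093], [0.0043, 0.0, -0.0089], [0.0053, 0.0, -0.0083], [0.0064, 0.0, -0.0075], [0.0073, 0.0, -0.0066], [0.008, 0.0, -0.0057], [0.0087, 0.0, -0.0046], [0.0092, 0.0, -0.0034], [0.0096, 0.0, -0.0022], [0.0098, 0.0, -0.001], [0.0098, 0.0, 0.0003], [0.0097, 0.0, 0.0015], [0.0094, 0.0, 0.0027], [0.009, 0.0, 0.0039], [0.0084, 0.0, 0.005], [0.0077, 0.0, 0.0061]] [ 0.12830325  0.         -0.0574193 ]
```

Request:
play_rows(translation=[[0.0006, -0.002, -0.0098], [0.0019, 0, -0.0097], [0.0031, 0, -0.0093], [0.0043, 0, -0.0089], [0.0053, 0, -0.0083], [0.0064, 0, -0.0075], [0.0073, 0, -0.0066], [0.008, 0, -0.0057], [0.0087, 0, -0.0046]], delta_rot=[[0, 0, 0], [0, 0, 0], [0, 0, 0], [0, 0, 0], [0, 0, 0], [0, 0, 0], [0, 0, 0], [0, 0, 0], [0, 0, 0]], grip=[-1, -1, -1, -1, -1, -1, -1, -1, -1], squeeze=4)

```text
clock: 7.92
tool_pos: [0.4839, 0.1592, 0.2173]
eef_rot: [0.995, -0.102, -0.0, 0.001]
contact_force: [0.2, -4.9, -2.2]
opening: 0.137
finger_force: 4.0
```

Request:
play_rows(translation=[[0.0092, 0.001, -0.0034], [0.0096, 0, -0.0022], [0.0098, 0, -0.001], [0.0098, 0, 0.0003], [0.0097, 0, 0.0015], [0.0094, 0, 0.0027], [0.009, 0, 0.0039], [0.0084, 0, 0.005], [0.0077, 0, 0.0061], [0, 0, 0]], delta_rot=[[0, 0, 0], [0, 0, 0], [0, 0, 0], [0, 0, 0], [0, 0, 0], [0, 0, 0], [0, 0, 0], [0, 0, 0], [0, 0, 0], [0, 0, 0]], grip=[-1, -1, -1, -1, -1, -1, -1, -1, -1, -1], squeeze=4)

```text
clock: 9.18
tool_pos: [0.5649, 0.1421, 0.2036]
eef_rot: [0.995, -0.102, 0.0, 0.0]
contact_force: [-1.0, -3.1, 0.0]
opening: 0.14
finger_force: 4.1
```

Request:
play_rows(translation=[[0, 0, 0], [0, 0, 0], [0, 0, 0], [0, 0, 0], [0, 0, -0.02], [0, 0, -0.04], [-0.02, 0, -0.03], [-0.04, 0, 0], [-0.04, 0, 0], [-0.04, 0, 0], [-0.03, 0, 0], [0, 0, 0]], delta_rot=[[0, 0, 0], [0, 0, 0], [0, 0, 0], [0, 0, 0], [0, 0, 0], [0, 0, 0], [0, 0, 0], [0, 0, 0], [0, 0, 0], [0, 0, 0], [0, 0, 0], [0, 0, 0]], grip=[-0.3, 0, 0.2, 0.2, 0.2, 0.2, 0.2, 0.2, 0.2, 0.2, 0.2, 0.2])

```text
clock: 10.68
tool_pos: [0.3958, 0.1772, 0.2944]
eef_rot: [0.995, -0.1, -0.001, 0.0]
contact_force: [0.9, -0.2, 0.3]
opening: 0.602
finger_force: 0.0
```

```bash
python3 - <<'E'
from plant import r
from h import *
s=r.get_state();k=r.get_calibration('wrist');im=r.snapshot('wrist')
print(s['clock'],s['tool_pos'],s['opening'],k['eye'])
for t in('plug','plug_handle','filler','flap'):
  for d in r.look_for('wrist',t):print(t,np.round(d['point'],4),d['confidence'])
for d in r.silhouettes('wrist','plug_handle'):
    p=d['pixels'];print(d['confidence'],p.sum(),np.argwhere(p).mean(0)[::-1])
c=proj(k,[[.48,.157,.07]])[0].astype(int);print(c)
y0,x0=max(c[1]-90,0),c[0]-110
print(x0,y0);cv2.imwrite('pics/w4.png',cv2.resize(im[y0:y0+165,x0:x0+220],None,fx=3.6,fy=3.6,interpolation=cv2.INTER_CUBIC))
E
```

```text
10.675 [0.39579992 0.17719189 0.29442848] 0.6017245480158145 [0.46480868 0.16330864 0.37743868]
plug [0.4388 0.0216 0.0139] 0.97
plug [0.4791 0.159  0.069 ] 0.89
plug [0.3516 0.1111 0.021 ] 0.72
plug_handle [0.4824 0.1595 0.0654] 0.77
plug_handle [0.4349 0.0215 0.0202] 0.71
plug_handle [0.3499 0.11   0.0166] 0.6
filler [0.496  0.1565 0.0486] 0.68
flap [0.5373 0.1472 0.1001] 0.56
0.98 1451 [257.05306685  93.26946933]
0.89 381 [315.68503937 199.00787402]
0.71 473 [383.4756871  109.65327696]
[259  93]
149 3
```

View pics/w4.png

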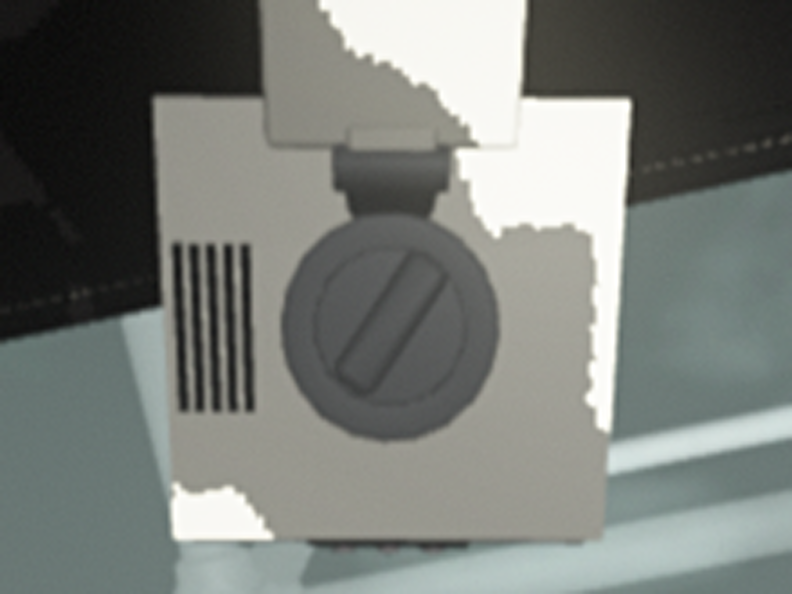

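The flap is flipped right back. The plug's handle bar runs from crop px (429,264) to (352,379), inside the collar centred at (391,327).

```bash
python3 - <<'E'
from plant import r
from h import *
s=r.get_state();k=r.get_calibration('wrist')
f=lambda p:np.array([149,3])+(np.array(p)+.5)/3.6-.5
A=ray(k,f([(429,264),(352,379)]),.087);print('bar',A,A.mean(0),np.linalg.norm(A[0]-A[1]),np.arctan2(*(A[0]-A[1])[[1,0]]))
B=ray(k,f([(411,250),(447,278),(363,394),(340,365)]),.087);print(B)
c=ray(k,f([(391,327)]),.058);print('collar',c)
c=ray(k,f([(391,326)]),.067);print('flange',c)
for z in(.08,.09):
  A=ray(k,f([(429,264),(352,379)]),z);print(z,np.linalg.norm(A[0]-A[1]))
for cam,uvz in(('top',0),):pass
E
```

```text
bar [[0.49595102 0.1458574  0.087     ]
 [0.47272635 0.17076489 0.087     ]] [0.48433869 0.15831115 0.087     ] 0.03405536322560015 -0.8203464717993818
[[0.50009091 0.14965154 0.087     ]
 [0.49178363 0.14203806 0.087     ]
 [0.46848817 0.16875806 0.087     ]
 [0.47674522 0.17306306 0.087     ]]
collar [[0.48472823 0.15788148 0.058     ]]
flange [[0.48449797 0.15795398 0.067     ]]
0.08 0.0348764180118713
0.09 0.033703482602912525
```

```bash
python3 - <<'E'
from plant import r
from h import *
s=r.get_state(); print(s['q'][6]);rows(s,[.4835,.158,.19],2.32,15)
E
```

```text
-2.265913205638827
from [0.3988 0.1765 0.2942] yaw -0.2045 tilt [ 6.0000e-02 -5.0000e-02 -1.4464e+02]
rows 15 rot -9.64 [[0.0058, 0.0001, 0.0069], [0.0057, 0.001, 0.0069], [0.0054, 0.002, 0.0069], [0.005, 0.0028, 0.0069], [0.0045, 0.0037, 0.0069], [0.0038, 0.0043, 0.0069], [0.003, 0.0049, 0.0069], [0.0022, 0.0054, 0.0069], [0.0012, 0.0056, 0.0069], [0.0003, 0.0058, 0.0069], [-0.0007, 0.0057, 0.0069], [-0.0017, 0.0055, 0.0069], [-0.0026, 0.0052, 0.0069], [-0.0034, 0.0047, 0.0069], [-0.0041, 0.004, 0.0069]]
```

Request:
play_rows(translation=[[0.0058, 0.0001, 0.0069], [0.0057, 0.001, 0.0069], [0.0054, 0.002, 0.0069], [0.005, 0.0028, 0.0069], [0.0045, 0.0037, 0.0069], [0.0038, 0.0043, 0.0069], [0.003, 0.0049, 0.0069], [0.0022, 0.0054, 0.0069], [0.0012, 0.0056, 0.0069], [0.0003, 0.0058, 0.0069], [-0.0007, 0.0057, 0.0069], [-0.0017, 0.0055, 0.0069], [-0.0026, 0.0052, 0.0069], [-0.0034, 0.0047, 0.0069], [-0.0041, 0.004, 0.0069], [0, 0, 0], [0, 0, 0]], delta_rot=[[0, 0, -9.64], [0, 0, -9.64], [0, 0, -9.64], [0, 0, -9.64], [0, 0, -9.64], [0, 0, -9.64], [0, 0, -9.64], [0, 0, -9.64], [0, 0, -9.64], [0, 0, -9.64], [0, 0, -9.64], [0, 0, -9.64], [0, 0, -9.64], [0, 0, -9.64], [0, 0, -9.64], [0, 0, 0], [0, 0, 0]], grip=[-0.2, -0.2, -0.2, -0.2, -0.2, -0.2, -0.2, -0.2, -0.2, -0.2, -0.2, -0.2, -0.2, -0.2, -0.2, -0.2, -0.2])

```text
clock: 13.1
tool_pos: [0.4825, 0.1581, 0.1907]
eef_rot: [0.401, 0.916, 0.0, 0.0]
contact_force: [-0.4, -0.4, 0.2]
opening: 0.399
finger_force: 0.0
```

```bash
python3 - <<'E'
from plant import r
from h import *
s=r.get_state();k=r.get_calibration('wrist');im=r.snapshot('wrist')
print(s['clock'],s['q'][6],s['opening'],k['eye'])
rows(s,[.4815,.158,.135],2.32,5)
import pickle;pickle.dump(k,open('k5.pkl','wb'))
for t in('plug','plug_handle'):
  for d in r.look_for('wrist',t):print(t,np.round(d['point'],4),d['confidence'])
c=proj(k,[[.482,.158,.087]])[0].astype(int);print(c)
y0,x0=max(min(c[1]-75,384-150),0),c[0]-100
print(x0,y0);cv2.imwrite('pics/w5.png',cv2.resize(im[y0:y0+150,x0:x0+200],None,fx=4,fy=4,interpolation=cv2.INTER_CUBIC))
E
```

```text
13.1 -0.44937091901169346 0.39933745979086016 [0.43503566 0.20963878 0.2738166 ]
from [0.4825 0.1581 0.1907] yaw 2.3172 tilt [ 0.01 -0.   -0.16]
rows 5 rot -0.03 [[0.0001, -0.0002, 0.0111], [0.0001, -0.0002, 0.0111], [0.0001, -0.0002, 0.0111], [0.0001, -0.0002, 0.0111], [0.0001, -0.0002, 0.0111]]
plug [0.4778 0.1639 0.0669] 0.89
plug [0.3486 0.1092 0.0188] 0.64
plug_handle [0.3487 0.113  0.0172] 0.98
plug_handle [0.4776 0.1617 0.0631] 0.92
[255 220]
155 145
```

View pics/w5.png

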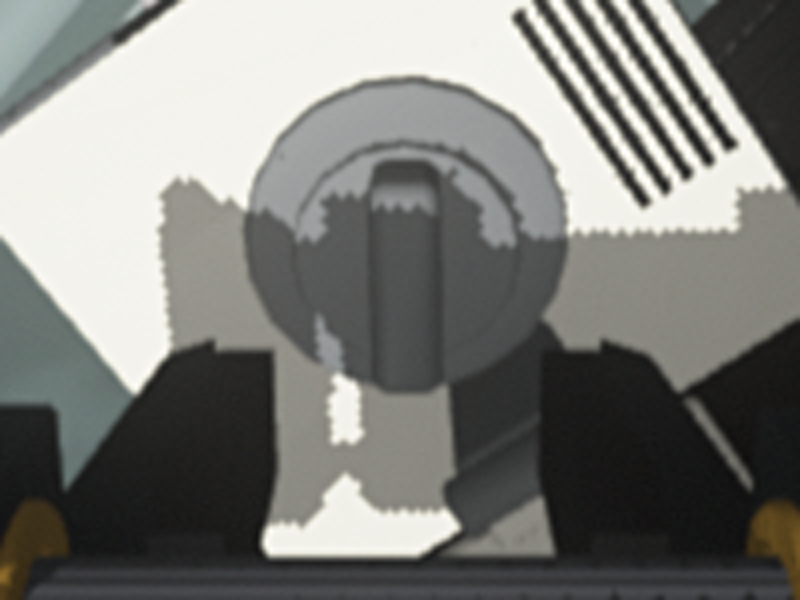

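```bash
python3 - <<'E'
from h import *
import pickle;k=pickle.load(open('k5.pkl','rb'))
f=lambda p:np.array([155,145])+(np.array(p)+.5)/4-.5
A=ray(k,f([(404.5,186),(407,388)]),.087);print('bar',A,A.mean(0),np.linalg.norm(A[0]-A[1]),np.arctan2(*(A[0]-A[1])[[1,0]]))
print(ray(k,f([(372,300),(441,300)]),.087),'collar',ray(k,f([(407,236)]),.058))
for z in (.08,.087,.094):
  B=ray(k,f([(372,300),(441,300)]),z); print(z,np.linalg.norm(B[0]-B[1]))
E
```

```text
bar [[0.46829384 0.17286476 0.087     ]
 [0.49269688 0.1470566  0.087     ]] [0.48049536 0.15996068 0.087     ] 0.03551858072131681 2.328217794391045
[[0.47763022 0.15478138 0.087     ]
 [0.48605697 0.16257322 0.087     ]] collar [[0.48044247 0.16028616 0.058     ]]
0.08 0.011907108929406203
0.087 0.011477064430426474
0.094 0.011047019931446706
```

The bar is centred between the fingers (bar 372–441, fingers 274–541) and parallel to the pads. I go down and grip it.

Request:
play_rows(translation=[[0.001, 0, 0.0115], [0.001, 0, 0.0115], [0, 0, 0.0115], [0, 0, 0.0115], [0, 0, 0.0097], [0, 0, 0], [0, 0, 0], [0, 0, 0], [0, 0, 0], [0, 0, 0]], delta_rot=[[0, 0, -0.3], [0, 0, 0], [0, 0, 0], [0, 0, 0], [0, 0, 0], [0, 0, 0], [0, 0, 0], [0, 0, 0], [0, 0, 0], [0, 0, 0]], grip=[-0.3, -0.3, -0.3, -0.3, -0.3, -0.6, -1, -1, -1, -1], squeeze=25)

```text
clock: 14.5
tool_pos: [0.481, 0.1597, 0.1352]
eef_rot: [0.397, 0.918, 0.0, 0.0]
contact_force: [-0.2, -0.7, 0.6]
opening: 0.133
finger_force: 25.0
```

```bash
cat > st.py <<'E'
from plant import r
from h import *
s=r.get_state();M=R.from_quat(s['eef_rot']).as_matrix()
print(round(s['clock'],2),np.round(s['tool_pos'],4),'yaw',round(float(np.degrees(np.arctan2(M[1,0],M[0,0]))),2),'F',np.round(s['contact_force'],1),'M',np.round(s['moment'],3),'op',round(float(s['opening'])*88,1),'ff',round(float(s['finger_force']),1),'q7',round(float(s['q'][6]),2),'tilt',np.round(M[:,2],3))
E
python3 st.py
```

```text
14.5 [0.481  0.1597 0.1352] yaw 133.26 F [-0.2 -0.7  0.6] M [0.063 0.017 0.072] op 11.7 ff 25.0 q7 -0.56 tilt [ 0.  0. -1.]
```

Request:
play_rows(translation=[[0, 0, 0], [0, 0, 0], [0, 0, 0], [0, 0, 0], [0, 0, 0], [0, 0, 0]], delta_rot=[[0, 0, -4], [0, 0, -4], [0, 0, -4], [0, 0, -4], [0, 0, -4], [0, 0, 0]], grip=[-1, -1, -1, -1, -1, -1])

```text
clock: 15.25
tool_pos: [0.4812, 0.1597, 0.1352]
eef_rot: [0.232, 0.973, 0.0, 0.0]
contact_force: [0.3, 0.1, 1.4]
opening: 0.137
finger_force: 25.0
```

```bash
python3 st.py
```

```text
15.25 [0.4812 0.1597 0.1352] yaw 153.2 F [0.3 0.1 1.4] M [-0.044 -0.119  0.011] op 12.1 ff 25.0 q7 -0.28 tilt [ 0.  0. -1.]
```

Request:
play_rows(translation=[[0, 0, 0], [0, 0, 0]], delta_rot=[[0, 0, -3], [0, 0, -3]], grip=[-1, -1])

```text
clock: 15.5
tool_pos: [0.4812, 0.1597, 0.1352]
eef_rot: [0.18, 0.984, 0.0, 0.0]
contact_force: [-0.9, 0.4, 0.8]
opening: 0.135
finger_force: 25.0
```

```bash
python3 st.py
```

```text
15.5 [0.4812 0.1597 0.1352] yaw 159.24 F [-0.9  0.4  0.8] M [ 0.048 -0.07  -0.042] op 11.9 ff 25.0 q7 -0.19 tilt [ 0.001 -0.    -1.   ]
```

Request:
play_rows(translation=[[0, 0, 0], [0, 0, 0]], delta_rot=[[0, 0, -3], [0, 0, -2]], grip=[-1, -1])

```text
clock: 15.75
tool_pos: [0.4812, 0.1597, 0.1352]
eef_rot: [0.137, 0.991, 0.0, 0.0]
contact_force: [0.4, -0.3, 0.1]
opening: 0.137
finger_force: 25.0
```

```bash
python3 st.py
```

```text
15.75 [0.4812 0.1597 0.1352] yaw 164.26 F [ 0.4 -0.3  0.1] M [ 0.011 -0.148 -0.067] op 12.1 ff 25.0 q7 -0.12 tilt [ 0.001 -0.    -1.   ]
```

Request:
play_rows(translation=[[0, 0, 0], [0, 0, 0]], delta_rot=[[0, 0, -2.5], [0, 0, -2.5]], grip=[-1, -1])

```text
clock: 16.0
tool_pos: [0.4811, 0.1597, 0.1352]
eef_rot: [0.092, 0.996, -0.0, 0.0]
contact_force: [0.1, -0.9, 2.1]
opening: 0.133
finger_force: 25.0
```

```bash
python3 st.py
```

```text
16.0 [0.4811 0.1597 0.1352] yaw 169.39 F [ 0.1 -0.9  2.1] M [ 0.046 -0.187 -0.117] op 11.7 ff 25.0 q7 -0.04 tilt [ 0.001 -0.    -1.   ]
```

Request:
play_rows(translation=[[0, 0, 0], [0, 0, 0]], delta_rot=[[0, 0, -2], [0, 0, -2]], grip=[-1, -1])

```text
clock: 16.25
tool_pos: [0.4811, 0.1598, 0.1351]
eef_rot: [0.058, 0.998, 0.0, 0.0]
contact_force: [0.7, -0.6, 3.4]
opening: 0.133
finger_force: 25.0
```

```bash
python3 st.py
```

```text
16.25 [0.4811 0.1598 0.1351] yaw 173.38 F [ 0.7 -0.6  3.4] M [-0.027 -0.223 -0.141] op 11.7 ff 25.0 q7 0.02 tilt [ 0.  0. -1.]
```

Request:
play_rows(translation=[[0, 0, 0], [0, 0, 0]], delta_rot=[[0, 0, -2], [0, 0, -2]], grip=[-1, -1])

```text
clock: 16.5
tool_pos: [0.4811, 0.1598, 0.1351]
eef_rot: [0.023, 1.0, 0.0, 0.0]
contact_force: [0.7, 0.6, 4.5]
opening: 0.135
finger_force: 25.0
```

```bash
python3 st.py
```

```text
16.5 [0.4811 0.1598 0.1351] yaw 177.4 F [0.7 0.6 4.5] M [ 0.021 -0.248 -0.093] op 11.9 ff 25.0 q7 0.08 tilt [ 0.  0. -1.]
```

Request:
play_rows(translation=[[0, 0, 0], [0, 0, 0]], delta_rot=[[0, 0, -2], [0, 0, -2]], grip=[-1, -1])

```text
clock: 16.75
tool_pos: [0.481, 0.1599, 0.1351]
eef_rot: [-0.012, 1.0, 0.0, 0.0]
contact_force: [0.9, -0.4, 5.8]
opening: 0.133
finger_force: 25.0
```

```bash
python3 st.py
```

```text
16.75 [0.481  0.1599 0.1351] yaw -178.59 F [ 0.9 -0.4  5.8] M [ 0.085 -0.188 -0.037] op 11.7 ff 25.0 q7 0.14 tilt [ 0.  0. -1.]
```

Request:
play_rows(translation=[[0, 0, 0], [0, 0, 0]], delta_rot=[[0, 0, -2], [0, 0, -2]], grip=[-1, -1])

```text
clock: 17.0
tool_pos: [0.481, 0.1599, 0.1351]
eef_rot: [-0.047, 0.999, 0.0, 0.0]
contact_force: [0.7, 0.9, 5.5]
opening: 0.135
finger_force: 25.0
```

```bash
python3 st.py
```

```text
17.0 [0.481  0.1599 0.1351] yaw -174.59 F [0.7 0.9 5.5] M [ 0.015 -0.142 -0.068] op 11.9 ff 25.0 q7 0.2 tilt [ 0.  0. -1.]
```

Request:
play_rows(translation=[[0, 0, 0], [0, 0, 0]], delta_rot=[[0, 0, -2], [0, 0, -2]], grip=[-1, -1])

```text
clock: 17.25
tool_pos: [0.481, 0.16, 0.1352]
eef_rot: [-0.082, 0.997, 0.0, 0.0]
contact_force: [-0.9, 0.0, 6.3]
opening: 0.136
finger_force: 25.0
```

```bash
python3 st.py
```

```text
17.25 [0.481  0.16   0.1352] yaw -170.59 F [-0.9  0.   6.3] M [ 0.055 -0.136 -0.087] op 12.0 ff 25.0 q7 0.26 tilt [ 0.  0. -1.]
```

Request:
play_rows(translation=[[0, 0, 0], [0, 0, 0]], delta_rot=[[0, 0, -2], [0, 0, -2]], grip=[-1, -1])

```text
clock: 17.5
tool_pos: [0.481, 0.1601, 0.1353]
eef_rot: [-0.117, 0.993, 0.0, 0.0]
contact_force: [-0.8, 0.2, 7.8]
opening: 0.136
finger_force: 25.0
```

```bash
python3 st.py
```

```text
17.5 [0.481  0.1601 0.1353] yaw -166.58 F [-0.8  0.2  7.8] M [ 0.098 -0.06  -0.044] op 12.0 ff 25.0 q7 0.32 tilt [ 0.     0.001 -1.   ]
```

Request:
play_rows(translation=[[0, 0, 0], [0, 0, 0]], delta_rot=[[0, 0, -2], [0, 0, -2]], grip=[-1, -1])

```text
clock: 17.75
tool_pos: [0.481, 0.1602, 0.1355]
eef_rot: [-0.152, 0.988, 0.0, 0.0]
contact_force: [0.4, -0.6, 8.8]
opening: 0.134
finger_force: 25.0
```

```bash
python3 st.py
```

```text
17.75 [0.481  0.1602 0.1355] yaw -162.57 F [ 0.4 -0.6  8.8] M [ 0.104 -0.096 -0.031] op 11.8 ff 25.0 q7 0.39 tilt [ 0.001  0.001 -1.   ]
```

Request:
play_rows(translation=[[0, 0, 0], [0, 0, 0]], delta_rot=[[0, 0, -2], [0, 0, -2]], grip=[-1, -1])

```text
clock: 18.0
tool_pos: [0.4811, 0.1603, 0.1356]
eef_rot: [-0.186, 0.983, 0.0, 0.001]
contact_force: [-0.7, 0.7, 9.4]
opening: 0.131
finger_force: 25.0
```

```bash
python3 st.py
```

```text
18.0 [0.4811 0.1603 0.1356] yaw -158.57 F [-0.7  0.7  9.4] M [ 0.094 -0.044 -0.079] op 11.5 ff 25.0 q7 0.45 tilt [ 0.001  0.001 -1.   ]
```

Request:
play_rows(translation=[[0, 0, 0], [0, 0, 0]], delta_rot=[[0, 0, -2], [0, 0, -1.5]], grip=[-1, -1])

```text
clock: 18.25
tool_pos: [0.4813, 0.1602, 0.1356]
eef_rot: [-0.216, 0.976, 0.0, 0.001]
contact_force: [0.9, -1.3, 9.6]
opening: 0.136
finger_force: 25.0
```

```bash
python3 st.py
```

```text
18.25 [0.4813 0.1602 0.1356] yaw -155.1 F [ 0.9 -1.3  9.6] M [ 0.016 -0.201 -0.13 ] op 12.0 ff 25.0 q7 0.5 tilt [ 0.001  0.001 -1.   ]
```

Request:
play_rows(translation=[[0, 0, 0], [0, 0, 0]], delta_rot=[[0, 0, -1.5], [0, 0, -1.5]], grip=[-1, -1])

```text
clock: 18.5
tool_pos: [0.4815, 0.1599, 0.1356]
eef_rot: [-0.24, 0.971, 0.0, 0.001]
contact_force: [0.2, -0.4, 8.8]
opening: 0.133
finger_force: 25.3
```

```bash
python3 st.py
```

```text
18.5 [0.4815 0.1599 0.1356] yaw -152.18 F [ 0.2 -0.4  8.8] M [-0.005 -0.19  -0.365] op 11.7 ff 25.3 q7 0.55 tilt [ 0.001  0.    -1.   ]
```

Request:
play_rows(translation=[[0, 0, 0], [0, 0, 0]], delta_rot=[[0, 0, -1.5], [0, 0, -1.5]], grip=[-1, -1])

```text
clock: 18.75
tool_pos: [0.4815, 0.1599, 0.1356]
eef_rot: [-0.265, 0.964, 0.0, 0.001]
contact_force: [-0.2, -0.7, 8.5]
opening: 0.135
finger_force: 26.1
```

```bash
python3 st.py
```

```text
18.75 [0.4815 0.1599 0.1356] yaw -149.25 F [-0.2 -0.7  8.5] M [-0.047 -0.13  -0.566] op 11.9 ff 26.1 q7 0.6 tilt [ 0.001  0.    -1.   ]
```

The stop is reached: Mz jumped to about −0.37, then −0.57 N m. I ease off at once.

Request:
play_rows(translation=[[0, 0, 0], [0, 0, 0], [0, 0, 0]], delta_rot=[[0, 0, 3], [0, 0, 3.5], [0, 0, 0]], grip=[-1, -1, -1])

```text
clock: 19.12
tool_pos: [0.4814, 0.16, 0.1356]
eef_rot: [-0.211, 0.978, -0.0, 0.001]
contact_force: [0.8, -0.9, 8.6]
opening: 0.133
finger_force: 25.0
```

```bash
python3 st.py
```

```text
19.12 [0.4814 0.16   0.1356] yaw -155.67 F [ 0.8 -0.9  8.6] M [-0.057 -0.167  0.066] op 11.7 ff 25.0 q7 0.5 tilt [ 0.002  0.    -1.   ]
```

Request:
play_rows(translation=[[0, 0, -0.001], [0, 0, -0.0015], [0, 0, -0.0015], [0, 0, -0.001]], delta_rot=[[0, 0, 0], [0, 0, 0], [0, 0, 0], [0, 0, 0]], grip=[-1, -1, -1, -1])

```text
clock: 19.62
tool_pos: [0.4806, 0.1594, 0.1396]
eef_rot: [-0.211, 0.978, -0.0, -0.001]
contact_force: [1.1, -0.8, -0.7]
opening: 0.134
finger_force: 25.0
```

```bash
python3 st.py
```

```text
19.62 [0.4806 0.1594 0.1396] yaw -155.69 F [ 1.1 -0.8 -0.7] M [ 0.057 -0.096 -0.011] op 11.8 ff 25.0 q7 0.51 tilt [-0.001 -0.001 -1.   ]
```

Free: Fz dropped to about the plug's weight. I keep lifting.

Request:
play_rows(translation=[[0, 0, -0.003], [0, 0, -0.005], [0, 0, -0.005]], delta_rot=[[0, 0, 0], [0, 0, 0], [0, 0, 0]], grip=[-1, -1, -1])

```text
clock: 20.0
tool_pos: [0.4809, 0.1597, 0.1533]
eef_rot: [-0.21, 0.978, -0.0, -0.0]
contact_force: [0.6, 0.9, -1.2]
opening: 0.132
finger_force: 25.0
```

```bash
python3 st.py
```

```text
20.0 [0.4809 0.1597 0.1533] yaw -155.73 F [ 0.6  0.9 -1.2] M [ 0.056 -0.124  0.063] op 11.6 ff 25.0 q7 0.53 tilt [-0. -0. -1.]
```

Request:
play_rows(translation=[[0, 0, -0.015], [0, 0, -0.025], [0, 0, -0.03], [0, 0, -0.02]], delta_rot=[[0, 0, 0], [0, 0, 0], [0, 0, 0], [0, 0, 0]], grip=[-1, -1, -1, -1])

```text
clock: 20.5
tool_pos: [0.481, 0.1599, 0.2445]
eef_rot: [-0.21, 0.978, 0.0, 0.001]
contact_force: [-0.5, -0.1, -0.8]
opening: 0.131
finger_force: 25.0
```

```bash
python3 st.py; python3 - <<'E'
from plant import r
from h import *
rows(r.get_state(),[.433,-.2245,.20],np.radians(-155.7),10)
E
```

```text
20.5 [0.481  0.1599 0.2445] yaw -155.72 F [-0.5 -0.1 -0.8] M [ 0.033 -0.157  0.02 ] op 11.5 ff 25.0 q7 0.71 tilt [ 0.001  0.    -1.   ]
from [0.481  0.1599 0.2445] yaw -2.7178 tilt [ 0.    0.06 -0.02]
rows 10 rot -0.0 [[0.0202, -0.0331, 0.0045], [0.0202, -0.0331, 0.0045], [0.0202, -0.0331, 0.0045], [0.0202, -0.0331, 0.0045], [0.0202, -0.0331, 0.0045], [0.0202, -0.0331, 0.0045], [0.0202, -0.0331, 0.0045], [0.0202, -0.0331, 0.0045], [0.0202, -0.0331, 0.0045], [0.0202, -0.0331, 0.0045]]
```

Request:
play_rows(translation=[[0.0101, -0.0166, 0.002], [0.0202, -0.0331, 0.0045], [0.0202, -0.0331, 0.0045], [0.0202, -0.0331, 0.0045], [0.0202, -0.0331, 0.0045], [0.0202, -0.0331, 0.0045], [0.0202, -0.0331, 0.0045], [0.0202, -0.0331, 0.0045], [0.0202, -0.0331, 0.0045], [0.0202, -0.0331, 0.0045], [0.0101, -0.0165, 0.002], [0, 0, 0], [0, 0, 0], [0, 0, 0]], delta_rot=[[0, 0, 0], [0, 0, 0], [0, 0, 0], [0, 0, 0], [0, 0, 0], [0, 0, 0], [0, 0, 0], [0, 0, 0], [0, 0, 0], [0, 0, 0], [0, 0, 0], [0, 0, 0], [0, 0, 0], [0, 0, 0]], grip=[-1, -1, -1, -1, -1, -1, -1, -1, -1, -1, -1, -1, -1, -1])

```text
clock: 22.25
tool_pos: [0.4329, -0.2239, 0.1986]
eef_rot: [-0.211, 0.977, 0.0, 0.0]
contact_force: [-0.3, 0.2, -0.4]
opening: 0.133
finger_force: 25.0
```

```bash
python3 st.py; python3 - <<'E'
from plant import r
from h import *
k=r.get_calibration('wrist');im=r.snapshot('wrist')
for d in r.silhouettes('wrist','dish'):
    c=max(cv2.findContours(d['pixels'].astype(np.uint8),0,1)[0],key=len);e=cv2.fitEllipse(cv2.convexHull(c));print(d['confidence'],e,ray(k,[e[0]],.016))
for d in r.look_for('wrist','plug'):print(np.round(d['point'],4),d['confidence'])
cv2.imwrite('pics/w6.png',cv2.resize(im,(700,525),interpolation=cv2.INTER_CUBIC))
rows(r.get_state(),[.433,-.2245,.104],np.radians(-155.7),8)
E
```

```text
22.25 [ 0.4329 -0.2239  0.1986] yaw -155.61 F [-0.3  0.2 -0.4] M [ 0.072 -0.16  -0.006] op 11.7 ff 25.0 q7 1.36 tilt [ 0.  0. -1.]
0.92 ((256.640869140625, 187.0688018798828), (113.12836456298828, 118.04092407226562), 88.94038391113281) [[ 0.42982168 -0.22509609  0.016     ]]
0.66 ((384.9731140136719, 247.02418518066406), (66.4178695678711, 77.52165222167969), 78.06523895263672) [[ 0.43304591 -0.08664817  0.016     ]]
[ 0.4202 -0.2271  0.1448] 0.85
[0.4343 0.0129 0.0066] 0.43
[ 0.4236 -0.2328  0.011 ] 0.17
from [ 0.433  -0.2243  0.1987] yaw -2.7165 tilt [-0.01  0.01  0.06]
rows 8 rot 0.01 [[0.0, -0.0, 0.0118], [0.0, -0.0, 0.0118], [0.0, -0.0, 0.0118], [0.0, -0.0, 0.0118], [0.0, -0.0, 0.0118], [0.0, -0.0, 0.0118], [0.0, -0.0, 0.0118], [0.0, -0.0, 0.0118]]
```

View pics/w6.png

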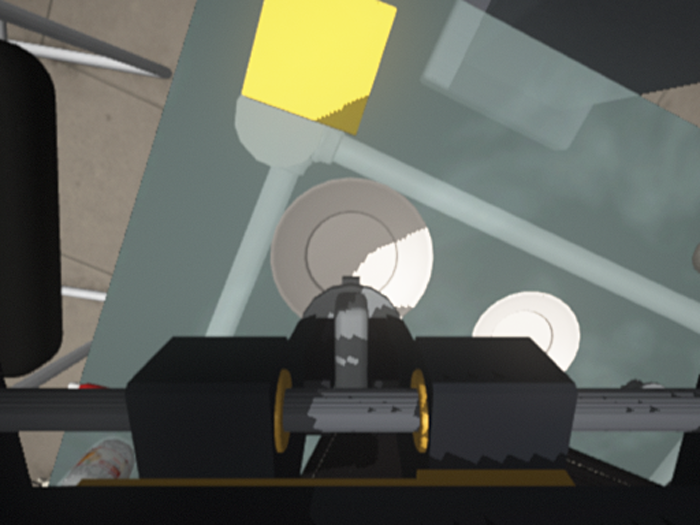

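The dish is centred under the held plug (dish at px (352,258)), and the plug hangs upright in the grip. I lower it.

Request:
play_rows(translation=[[0, 0, 0.012], [0, 0, 0.02], [0, 0, 0.02], [0, 0, 0.02], [0, 0, 0.013], [0, 0, 0.005], [0, 0, 0.001], [0, 0, 0]], delta_rot=[[0, 0, 0], [0, 0, 0], [0, 0, 0], [0, 0, 0], [0, 0, 0], [0, 0, 0], [0, 0, 0], [0, 0, 0]], grip=[-1, -1, -1, -1, -1, -1, -1, -1])

```text
clock: 23.4
tool_pos: [0.433, -0.225, 0.1078]
eef_rot: [-0.21, 0.978, -0.0, 0.0]
contact_force: [0.1, 0.3, -1.0]
opening: 0.134
finger_force: 25.0
```

```bash
python3 st.py
```

```text
23.4 [ 0.433  -0.225   0.1078] yaw -155.73 F [ 0.1  0.3 -1. ] M [ 0.114 -0.132 -0.008] op 11.8 ff 25.0 q7 1.15 tilt [ 0.001 -0.    -1.   ]
```

Request:
play_rows(translation=[[0, 0, 0.0007], [0, 0, 0.0007], [0, 0, 0.0006], [0, 0, 0]], delta_rot=[[0, 0, 0], [0, 0, 0], [0, 0, 0], [0, 0, 0]], grip=[-1, -1, -1, -1])

```text
clock: 23.9
tool_pos: [0.4328, -0.2251, 0.1055]
eef_rot: [-0.21, 0.978, -0.0, 0.0]
contact_force: [0.1, -0.2, -0.9]
opening: 0.132
finger_force: 25.0
```

```bash
python3 st.py
```

```text
23.9 [ 0.4328 -0.2251  0.1055] yaw -155.74 F [ 0.1 -0.2 -0.9] M [ 0.087 -0.147  0.025] op 11.6 ff 25.0 q7 1.14 tilt [ 0. -0. -1.]
```

Request:
play_rows(translation=[[0, 0, 0.0007], [0, 0, 0.0007], [0, 0, 0.0006], [0, 0, 0]], delta_rot=[[0, 0, 0], [0, 0, 0], [0, 0, 0], [0, 0, 0]], grip=[-1, -1, -1, -1])

```text
clock: 24.4
tool_pos: [0.4328, -0.2251, 0.1035]
eef_rot: [-0.21, 0.978, -0.0, -0.0]
contact_force: [-0.3, 0.4, -0.7]
opening: 0.133
finger_force: 25.0
```

```bash
python3 st.py
```

```text
24.4 [ 0.4328 -0.2251  0.1035] yaw -155.74 F [-0.3  0.4 -0.7] M [ 0.09  -0.121  0.003] op 11.7 ff 25.0 q7 1.14 tilt [-0. -0. -1.]
```

Request:
play_rows(translation=[[0, 0, 0.0005], [0, 0, 0.0005], [0, 0, 0]], delta_rot=[[0, 0, 0], [0, 0, 0], [0, 0, 0]], grip=[-1, -1, -1])

```text
clock: 24.78
tool_pos: [0.4328, -0.2251, 0.1025]
eef_rot: [-0.21, 0.978, -0.0, -0.0]
contact_force: [0.1, -0.8, 0.1]
opening: 0.134
finger_force: 25.0
```

```bash
python3 st.py
```

```text
24.77 [ 0.4328 -0.2251  0.1025] yaw -155.74 F [ 0.1 -0.8  0.1] M [ 0.089 -0.114 -0.002] op 11.8 ff 25.0 q7 1.14 tilt [-0. -0. -1.]
```

Request:
play_rows(translation=[[0, 0, 0.0005], [0, 0, 0.0005], [0, 0, 0]], delta_rot=[[0, 0, 0], [0, 0, 0], [0, 0, 0]], grip=[-1, -1, -1])

```text
clock: 25.15
tool_pos: [0.4329, -0.225, 0.102]
eef_rot: [-0.21, 0.978, -0.0, 0.0]
contact_force: [-1.6, -0.9, 5.1]
opening: 0.136
finger_force: 25.0
```

```bash
python3 st.py
```

```text
25.15 [ 0.4329 -0.225   0.102 ] yaw -155.72 F [-1.6 -0.9  5.1] M [0.103 0.133 0.008] op 12.0 ff 25.0 q7 1.13 tilt [ 0.    -0.001 -1.   ]
```

Contact came at TCP z 0.102, as predicted. I ease off, open gently, and withdraw upward.

Request:
play_rows(translation=[[0, 0, -0.0005], [0, 0, 0], [0, 0, 0], [0, 0, 0], [0, 0, 0], [0, 0, 0], [0, 0, -0.005], [0, 0, -0.015], [0, 0, -0.03], [0, 0, -0.04], [0, 0, -0.04], [0, 0, 0], [0, 0, 0]], delta_rot=[[0, 0, 0], [0, 0, 0], [0, 0, 0], [0, 0, 0], [0, 0, 0], [0, 0, 0], [0, 0, 0], [0, 0, 0], [0, 0, 0], [0, 0, 0], [0, 0, 0], [0, 0, 0], [0, 0, 0]], grip=[-1, -0.65, -0.5, -0.3, -0.2, -0.2, -0.2, -0.2, -0.2, -0.2, -0.2, -0.2, -0.2], squeeze=5)

```text
clock: 26.78
tool_pos: [0.4323, -0.2253, 0.2316]
eef_rot: [-0.21, 0.978, -0.0, -0.0]
contact_force: [1.0, 0.3, -0.2]
opening: 0.396
finger_force: 0.0
```

```bash
python3 st.py; python3 - <<'E'
from plant import r
from h import *
im=r.snapshot('side');w=r.snapshot('wrist')
a=cv2.resize(im[150:310,120:380],(780,480),interpolation=cv2.INTER_CUBIC)
cv2.imwrite('pics/end.png',a)
for c in('side','wrist'):
  for d in r.look_for(c,'plug'):print(c,np.round(d['point'],4),d['confidence'])
E
```

```text
26.77 [ 0.4323 -0.2253  0.2316] yaw -155.75 F [ 1.   0.3 -0.2] M [ 0.043 -0.114  0.003] op 34.9 ff 0.0 q7 1.44 tilt [-0.001 -0.    -1.   ]
side [ 0.4301 -0.2146  0.035 ] 0.88
side [0.3445 0.1145 0.0191] 0.79
side [0.4353 0.0228 0.0177] 0.55
wrist [ 0.4312 -0.2265  0.0328] 0.67
```

View pics/end.png

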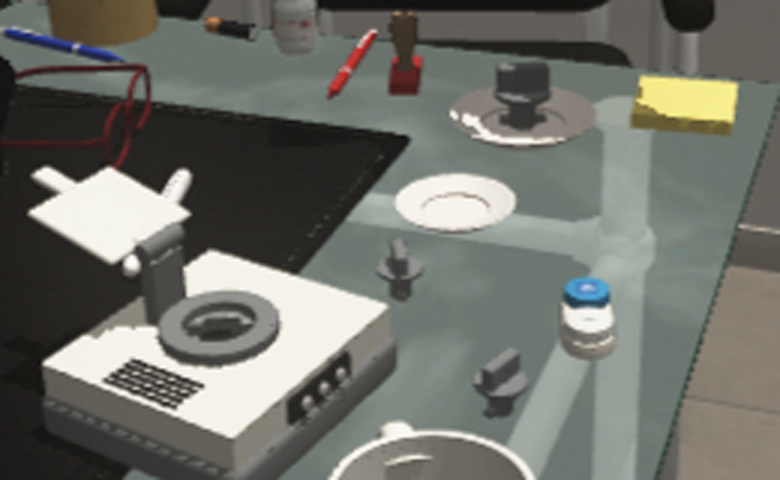

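The plug stands upright in the larger dish at px (523,95), the filler is open at (218,328), and the flap is flipped back at (110,210). I hand the job in.

```bash
python3 -c "
from plant import r
print(r.finish_job())"
```

```text
the job is handed in; nothing more can be done
None
```

The job is handed in at about 27 s, with the flap flipped back and the plug upright in the larger dish; while finding the stop I overshot slightly, reading about 0.57 N m (the harm limit is 0.6) before easing off and lifting.

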